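Lay a rubber roller down with the tilt cradle

ROBOT

A 6-joint arm with a two-finger parallel gripper is mounted at the origin on the work surface. World frame = base frame: x ahead of the robot, y to its left, z up, the work surface at z = 0. Lengths are in mm, angles in degrees, forces in N, time in s.
With the tool pointing down it reaches from about 250 to 850 mm from the base axis. Payload 12.5 kg.
Tool frame: the origin (TCP) lies midway between the tips of the shut fingers; the grasp point (between the pads) lies 19 mm behind it; z points along the fingers, y is the line along which they close (so a half turn about z gives the same grasp; the last joint's range is limited). The gripper opens to 93 mm and grips with 3 to 60 N. Pads are 15 mm wide; open, the fingers measure 128 mm over their backs; the gripper's body (75 mm by 188 mm) begins 65 mm behind the grasp point.
Start: joints at [59.209, 20.094, 94.641, -0, 65.266, -4.847], TCP at [240.585, 494.574, 182.533] pointing down, gripper open.
Joint ranges: [-157.81, 157.81], [-45, 120.19], [0.68, 151.7], [-89.99, 269.99], [4.06, 180], [-164.3, 164.3]. Speed limits (degrees/s): [127.2, 127.2, 159.86, 180, 180, 180].

INTERFACE

Orientations are given as a 3x3 rotation matrix whose columns are the frame's x, y, z axes.
In Python, from cell import monitor, snapshot, order gives the robot as it stands.
- The arm moves only by the tool apply_moves, never from a script. Its argument "commands" is a list of rows, each an object with "turn": the turn, a rotation vector about the tool's x, y, z in rad, a list of three; "delta_pos": the shift along the tool's x, y, z in mm, a list of three; "fingers": the opening, from -1 (shut) to 1 (fully open). In form: [{"turn": [rx, ry, rz], "delta_pos": [dx, dy, dz], "fingers": fingers}, ...]. A call has 1 to 20 rows; each row is the pose to reach, as a shift and turn from the pose commanded when the call began, along the tool's axes at that moment; what a row does not reach only later rows make up. A row lasts 1/12 s, in which the tool goes at most 41.7 mm and 7.16 degrees, less where a joint would pass 70% of its speed; a pose out of reach is approached as far as the arm can. A call with a gripper value outside its range is refused whole. The fingers move at their own pace and stop on an object; "squeeze" is the grip in N (left out, the last holds). Time passes only in rows, so rows that repeat a pose let the fingers close. It gives the time, the measured TCP pose, the force, the opening and the grip force at its end, in the units of the state.
- monitor.sense(): the state, without advancing time (a new reading comes with each control period).
- snapshot(name): name is "scene" or "top"; returns a dict with "color" (420x560x3 uint8, red, green, blue), "depth" (420x560 float32, mm along the optical axis (not along the pixel's ray), 0 where there is no reading), "K" (3x3 intrinsics, pixels), "extrinsics" (4x4, takes a point from camera to world coordinates). Camera axes: x right, y up, looking along -z (the intrinsics and any distortion apply to the point x, -y, -z); pixel columns grow to the right and rows downward; lengths in mm; the calibration is good to about 2 mm. A picture is of the moment at which its call begins.
- order.sign_off(): hands the job in; it is judged then, once.
The state is a dict: "clock": time; "q": joint angles; "dq": joint speeds; "joint_efforts": joint torques, N m; "position": TCP position; "eef_rot": TCP orientation; "force": force on the tool from outside, world axes, zero at the start; "torque": the same for the moment, N m; "finger_gap": finger opening in mm; "finger_force": force on a finger pad.
Only numpy, scipy, OpenCV 4.12 (cv2) and the standard library are available. Lean on these libraries where they do the work, as an engineer would, in place of code of your own. Each camera call takes 0.05 s, during which the arm holds its last target. There are 200 camera calls.

TASK

Stand the grey roller with the yellow band upright on the foot plate of the raised tilt cradle, close against its V-shaped back, and let go of it. Then push the red-ended cross bar over at a steady pace, without slamming it, until the cradle is fully down and the roller lies on its side in the V with its end at the foot plate. Leave the black roller, the spray can and the solvent tin standing where they are.

Things in the scene. Friction and masses are not known exactly. Their poses are not given: they have to be found in the camera images.
- roller: The part to lay down: solid grey rubber cylinder, 56 mm diameter, 130 mm long, about 0.45 kg, with a yellow band 30 to 58 mm above its lower end and a steel disc in its top face. Starts upright on the bench. Origin at the centre of its underside; z runs along its axis (up at the start).
- hinge (a point): Midpoint of the tilt cradle's hinge axis, between the two cheeks of its blue stand (fixed, base plate 230 x 110 mm), 75 mm above the bench. Does not turn with the cradle: z up, x level, the way the cradle tips over (away from the loading side), y the hinge axis, to the left seen along x. The cheeks rise 12 mm above it at y = +-40 to 50 mm.
- seat (a point): Where the roller's underside centre sits on the foot plate when it touches both V faces; turns with the cradle, z up along the V. Raised: 40 mm from the hinge towards -x, same height and axes. Aluminium foot plate 74 (x) x 62 mm, front edge 34 mm before it. V back 75 mm tall, plates at 45 degrees open to -x, groove bottom 40 mm behind it, edges at y +-26, 15 mm behind. Spine behind V 115 tall.
- bar_left (a point): Centre of the red sleeve (15 mm diameter, 45 mm long) on the left (+y) end of the cradle's cross bar: steel, 12 mm diameter, 240 mm long, parallel to the hinge axis. Sleeves 97.5 mm either side of its middle. In the turning frame the bar is 105 mm above the hinge along z and 6 mm behind it (+x): 180 mm above the bench when raised, 69 mm when down.
- bar_right (a point): Centre of the red sleeve on the right (-y) end of the same cross bar, same size. The space on the loading (-x) side of both bar ends, beside the V, is free, and so is the space above and below them.
- tilt (a joint): Angle of the tilt cradle: 0 raised (V upright, foot plate level; the start), 1.571 rad (end stop) fully down, the V level and open upwards. Turns about the hinge's +y axis: the bar goes from above the hinge over to +x and down. The hinge is stiff (0.8 N m friction): the cradle, loaded or not, stays at any angle where it is left and needs about 10 N at the bar.
- black_roller: Bystander: a plain black rubber roller of the same size (56 x 130 mm) without band, standing. Origin at the centre of its underside.
- spray_can: Bystander: a steel-coloured spray can with paper label and black cap, 56 mm diameter, 155 mm tall, standing. Origin at the centre of its underside.
- solvent_tin: Bystander: a round tin with blue label, 62 mm diameter, 130 mm tall, standing. Origin at the centre of its underside.
There are look-alikes about, which are no part of the job. What is shaped like the roller but orange is not meant.

How it is judged (in metres and radians):
On the way:
1. the grey roller stands upright on the foot plate of the raised cradle, close to the V, released (x of roller in the frame of seat between -0.018 and 0.008 m and y of roller in the frame of seat between -0.015 and 0.015 m and z of roller in the frame of seat between -0.005 and 0.006 m and angle between roller's own z axis and vertical below 0.12 rad and value of joint tilt below 0.12 rad and contact force between the fingers and roller below 0.2 N), for 0.25 s.
At the end, for the whole second after the job is handed in: Cradle fully down (tilt above 1.5 rad); grey roller at rest on its side in the V: axis within 0.07 rad of the groove, within 0.12 rad of level, within 6 mm of its seat across the V, end within 15 mm of the foot plate. The black roller, spray can and tin stand within 30 mm of their starts (value of joint tilt above 1.5 rad and angle between roller's own z axis and vertical between 1.45 and 1.69 rad and angle between the z axis of roller and the z axis of seat, either way round below 0.07 rad and x of roller in the frame of seat between -0.006 and 0.006 m and y of roller in the frame of seat between -0.006 and 0.006 m and z of roller in the frame of seat between -0.006 and 0.015 m and linear speed of roller below 0.02 m/s and angle between each of black_roller, spray_can, solvent_tin's own z axis and vertical below 0.2 rad and distance of each of black_roller, spray_can, solvent_tin from where it was at the start of the episode below 0.03 m); the robot touches nothing.
It fails at once if the cradle is swung faster than 2.5 rad/s (velocity of joint tilt above 2.5 rad/s).
It fails at once if the grey roller is knocked over outside the lowered cradle (angle between roller's own z axis and vertical above 0.7 rad and value of joint tilt below 0.3 rad).
It fails at once if the black roller is knocked over or pushed away (more than 30 mm) (angle between black_roller's own z axis and vertical above 0.4 rad or distance of black_roller from where it was at the start of the episode above 0.03 m).
It fails at once if the spray can is knocked over or pushed away (more than 30 mm) (angle between spray_can's own z axis and vertical above 0.4 rad or distance of spray_can from where it was at the start of the episode above 0.03 m).
It fails at once if the solvent tin is knocked over or pushed away (more than 30 mm) (angle between solvent_tin's own z axis and vertical above 0.4 rad or distance of solvent_tin from where it was at the start of the episode above 0.03 m).
It also fails if it takes over 54 s, if anything falls off the work surface, if the arm or the gripper's body presses on something with over 40 N, if the wrist force passes 120 N, or if a joint passes its speed limit or range.

## Working session

There is one attempt and no reset: what is moved stays moved. The work goes in short steps, Python scripts to look and compute and a tool call to move; the robot and the scene stay as the last step left them, time stands still between calls to the robot, and variables do not carry over. Pictures are saved under pics/ and viewed, at most 13 in all, crops included, and the job is handed in when it is done.

Besides the shell and the picture viewer there is one more tool, called after ">>>" by a JSON object that holds its "method" and its "body", one argument or row to a line. apply_moves: Moves the arm, as the interface text tells. Its arguments: {"type":"object","properties":{"commands":{"type":"array","items":{"type":"object","properties":{"turn":{"type":"array","items":{"type":"number"}},"delta_pos":{"type":"array","items":{"type":"number"}},"fingers":{"type":"number"}}}},"squeeze":{"type":"number"}},"required":["commands"]}

```bash
mkdir -p pics
cat > h.py <<'E'
import numpy as np, cv2
from cell import monitor, snapshot, order
def pts(s):
    d=s["depth"].astype(float);K=np.array(s["K"]);E=np.array(s["extrinsics"])
    v,u=np.mgrid[:d.shape[0],:d.shape[1]]
    P=np.stack([(u-K[0,2])/K[0,0]*d,-(v-K[1,2])/K[1,1]*d,-d],-1)
    W=P@E[:3,:3].T+E[:3,3]; W[d<=0]=np.nan
    return W
E
python3 - <<'E'
from h import *
for n in("scene","top"):
    s=snapshot(n);cv2.imwrite(f"pics/{n}0.png",s["color"][:,:,::-1]);np.savez(f"{n}0.npz",**{k:s[k] for k in("color","depth","K","extrinsics")})
    print(n,s["K"],s["extrinsics"],[k for k in s])
print(monitor.sense())
E
```

```text
scene [[387.84446283   0.         282.79211268]
 [  0.         387.84446283 209.17821459]
 [  0.           0.           1.        ]] [[-5.80430240e-02 -7.20229299e-01  6.91303670e-01  1.19850158e+03]
 [ 9.98312077e-01 -4.32626810e-02  3.87470841e-02  3.95885274e+01]
 [ 2.00086498e-03  6.92385801e-01  7.21524704e-01  7.71628062e+02]
 [ 0.00000000e+00  0.00000000e+00  0.00000000e+00  1.00000000e+00]] ['color', 'depth', 'K', 'extrinsics']
top [[391.67709065   0.         279.78244166]
 [  0.         391.67709065 206.89373711]
 [  0.           0.           1.        ]] [[-2.03999154e-03  9.98908785e-01 -4.66591722e-02  5.08478451e+02]
 [-9.99878613e-01 -1.31679630e-03  1.55250186e-02  2.36858560e+01]
 [ 1.54466368e-02  4.66851792e-02  9.98790216e-01  1.04918023e+03]
 [ 0.00000000e+00  0.00000000e+00  0.00000000e+00  1.00000000e+00]] ['color', 'depth', 'K', 'extrinsics']
{'clock': 0.1, 'q': array([ 5.92112865e+01,  2.01226174e+01,  9.46720372e+01,  1.06990600e-03,
        6.52651154e+01, -4.84899670e+00]), 'dq': array([ 0.0065854 , -0.11077852, -0.03446699,  0.00565391,  0.03770185,
       -0.01067996]), 'joint_efforts': array([ 1.82132535e-03, -4.98009789e+01, -2.85710996e+01,  7.00046425e-02,
        2.39062670e-02, -7.06994160e-05]), 'position': array([240.39854597, 494.30611003, 182.05047823]), 'eef_rot': array([[-8.99251326e-01,  4.37431997e-01, -5.48548139e-04],
       [ 4.37432328e-01,  8.99250894e-01, -8.87476830e-04],
       [ 1.05071642e-04, -1.03801741e-03, -9.99999456e-01]]), 'force': array([-0.39102509, -0.095379  , -0.06491211]), 'torque': array([ 0.01117079,  0.03393503, -0.01940243]), 'finger_force': 0.0, 'finger_gap': 93.03634024963513}
```

View pics/scene0.png

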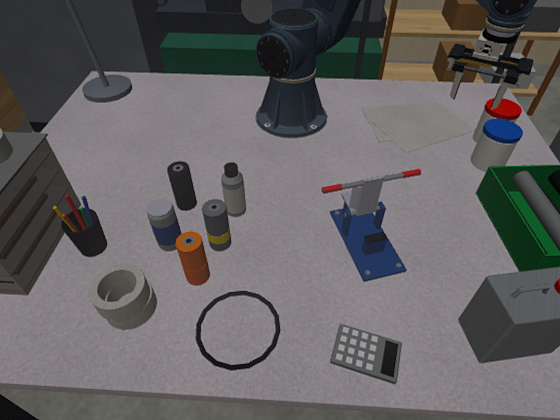

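View pics/top0.png

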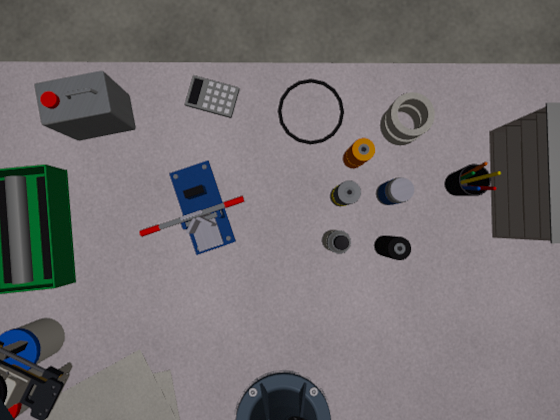

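Candidates for the grey roller:
- Grey with yellow band: scene (217,225), top (347,193). This one matches the description.
- Black roller: scene (181,186).
- Orange look-alike: scene (193,258).
- Spray can: scene (233,190).
- Tin: scene (165,225).
- Grey cylinder lying in the green tray: scene (545,205).

The cradle's red sleeves are at top (150,232) and (234,201), and the foot plate is at about (211,236).

```bash
cat >> h.py <<'E'
def ray(s,uv,z):
    K=np.array(s["K"]);E=np.array(s["extrinsics"]);u,v=uv
    d=E[:3,:3]@np.array([(u-K[0,2])/K[0,0],-(v-K[1,2])/K[1,1],-1]);o=E[:3,3]
    return o+d*(z-o[2])/d[2]
def red(s,box):
    h=cv2.cvtColor(s["color"],cv2.COLOR_RGB2HSV);m=((h[...,0]<8)|(h[...,0]>172))&(h[...,1]>150)&(h[...,2]>70)
    b=np.zeros_like(m);b[box[1]:box[3],box[0]:box[2]]=1
    n,l,st,c=cv2.connectedComponentsWithStats((m&b).astype(np.uint8))
    return [(st[i,4],c[i]) for i in range(1,n) if st[i,4]>15]
def circ(P,r):
    from scipy.optimize import least_squares
    return least_squares(lambda c:np.hypot(*(P-c).T)-r,P.mean(0),loss='soft_l1').x
E
python3 - <<'E'
from h import *
t=dict(np.load("top0.npz"));s=dict(np.load("scene0.npz"))
for n,S,b in(("top",t,(130,180,255,245)),("scene",s,(310,160,430,200))):
    for a,c in red(S,b): print(n,a,c,ray(S,c,180+5))
for n,S in(("top",t),("scene",s)):
    W=pts(S)
    for nm,x,y,z,r in(("roller",540,-150,130,28),("black",400,-280,130,28),("can",420,-130,155,28),("tin",540,-270,130,31),("orange",640,-180,130,28)):
        near=np.hypot(W[...,0]-x,W[...,1]-y)<75
        m=near&(W[...,2]>z-6)&(W[...,2]<z+6)
        P=W[m]
        if len(P)>10: print(n,nm,len(P),P.mean(0).round(1),((P.max(0)+P.min(0))/2).round(1),np.ptp(P,axis=0).round(0))
    # foot plate
    m=(W[...,2]>68)&(W[...,2]<82)&(np.hypot(W[...,0]-440,W[...,1]-190)<80)
    P=W[m][:,:2].astype(np.float32)
    print(n,"plate",len(P),P.mean(0),cv2.minAreaRect(P))
    m=(W[...,2]>1.5)&(W[...,2]<20)&(S["color"][...,2].astype(int)>S["color"][...,0]+40)&(np.hypot(W[...,0]-480,W[...,1]-210)<150)
    P=W[m][:,:2].astype(np.float32); print(n,"base",len(P),cv2.minAreaRect(P))
a=cv2.resize(t["color"][140:275,130:265],(500,500),interpolation=cv2.INTER_CUBIC);b=cv2.resize(s["color"][150:285,145:280],(300,300),interpolation=cv2.INTER_CUBIC)
o=np.zeros((500,800,3),np.uint8);o[:,:500]=a;o[:300,500:]=b;cv2.imwrite("pics/crop.png",o[:,:,::-1])
E
```

```text
top 118 [233.63559322 201.40677966] [561.10338665 112.06152909 185.        ]
top 119 [149.36134454 230.20168067] [498.08757422 296.2287223  185.        ]
scene 85 [411.69411765 172.54117647] [501.63260433 298.20608378 185.        ]
scene 98 [331.8877551 187.8877551] [564.71733213 112.78168768 185.        ]
top roller 483 [ 577.  -150.4  129.3] [ 545.3 -145.9  130. ] [139.  70.  12.]
top black 387 [ 452.1 -270.4  129.3] [ 450.7 -270.   129.2] [45. 55. 10.]
top can 173 [ 470.1 -130.1  154.1] [ 469.8 -130.3  153.8] [32. 32.  7.]
top tin 516 [ 565.1 -276.7  129.2] [ 540.4 -277.5  129.6] [149.  60.  11.]
top orange 768 [ 643.4 -172.6  129.3] [ 641.1 -170.8  129.5] [147.  90.  11.]
top plate 583 [482.49667 189.22699] ((485.246826171875, 195.7861785888672), (67.25238037109375, 73.71549224853516), 18.82866096496582)
top base 1352 ((539.2298583984375, 207.35394287109375), (188.89724731445312, 107.64176177978516), 18.902273178100586)
scene roller 447 [ 567.4 -149.   129.7] [ 542.4 -146.4  129.8] [145.  72.  12.]
scene black 222 [ 453.3 -271.3  130.1] [ 451.8 -271.4  128.9] [46. 54. 10.]
scene can 110 [ 472.5 -131.2  154.4] [ 470.9 -130.7  153.7] [32. 32.  8.]
scene tin 405 [ 566.6 -277.4  129.9] [ 539.7 -278.5  128.9] [149.  61.   9.]
scene orange 733 [ 648.9 -174.6  129.9] [ 640.8 -172.3  128.8] [148.  90.   9.]
scene plate 100 [483.94293 163.48888] ((482.5851745605469, 192.91244506835938), (60.732940673828125, 77.43777465820312), 14.790303230285645)
scene base 1395 ((539.75244140625, 206.93736267089844), (188.81275939941406, 110.83141326904297), 19.02899169921875)
```

View pics/crop.png

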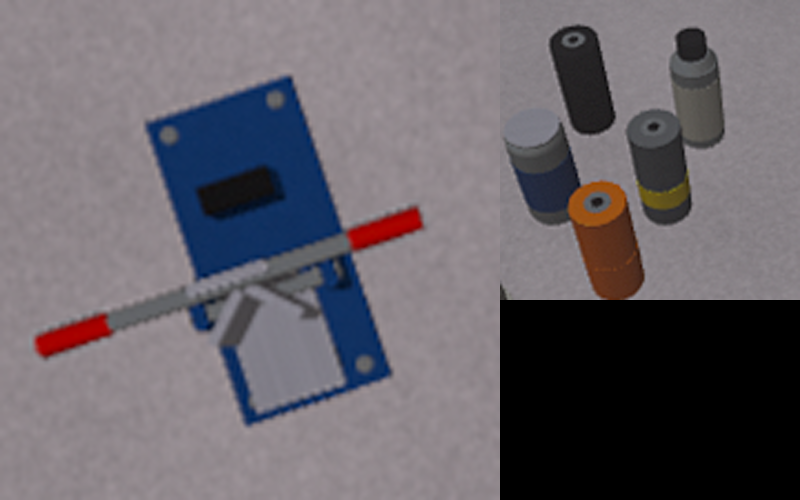

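Run:
```python
from h import *
t=dict(np.load("top0.npz"));s=dict(np.load("scene0.npz"))
a=np.radians(18.8);X=np.array([np.cos(a),np.sin(a)]);Y=np.array([-X[1],X[0]]);h=np.array([525.7,202.9]);seat=h-40*X
print("seat",seat)
for n,S in(("top",t),("scene",s)):
    W=pts(S)
    c=np.array([545,-150.])
    for r in(45,38,34,34,34):
        P=W[(np.hypot(*(W[...,:2]-c).transpose(2,0,1))<r)&(W[...,2]>124)&(W[...,2]<136)];q=P[:,:2]
        c=np.array(cv2.minEnclosingCircle(q.astype(np.float32))[0])
    print(n,"roller",len(P),P.mean(0),c,cv2.minEnclosingCircle(q.astype(np.float32))[1])
    L=np.stack([(W[...,:2]-seat)@X,(W[...,:2]-seat)@Y,W[...,2]],-1)
    m=(L[...,2]>70)&(L[...,2]<80)&(abs(L[...,0])<60)&(abs(L[...,1])<60); P=L[m]
    f=P[P[:,0]<-12]; print("plate",np.percentile(f,[1,3,50,97,99],axis=0).round(1).tolist())
    m=(L[...,2]>165)&(L[...,2]<190)&(abs(L[...,0]-46)<25)&(abs(L[...,1])<130);P=L[m]
    for lo,hi in((-120,-75),(-75,-35),(35,75),(75,120)):
        q=P[(P[:,1]>lo)&(P[:,1]<hi)]
        if len(q): k=q[q[:,2]>np.percentile(q[:,2],70)];print("bar",lo,np.percentile(q[:,0],[3,50,97]).round(1),k.mean(0).round(1))
    # V rims
    m=(L[...,2]>146)&(L[...,2]<154)&(abs(L[...,0]-25)<30)&(abs(L[...,1])<40);P=L[m]
    print("V",len(P),np.percentile(P,[2,98],axis=0).round(1).tolist())
```

```text
seat [487.8340296  190.00937219]
top roller 436 [ 587.76207015 -152.99799114  129.39987126] [ 587.92651367 -153.32366943] 27.955459594726562
plate [[-34.0, -30.3, 71.0], [-33.7, -28.6, 71.5], [-23.1, -0.0, 74.4], [-12.7, 29.3, 78.0], [-12.1, 30.6, 78.5]]
bar -120 [38.7 45.1 52.9] [ 45.5 -97.  187.2]
bar -75 [39.8 45.1 50.8] [ 45.5 -56.8 186.3]
bar 35 [39.8 44.9 50.8] [ 45.1  54.2 186.2]
bar 75 [38.5 45.1 52.4] [ 45.4 101.  187.5]
V 104 [[14.9, -27.7, 146.4], [41.2, 28.6, 151.9]]
scene roller 362 [ 590.07853345 -153.7313734   129.82562668] [ 588.1184082  -155.53112793] 30.654714584350586
plate [[-34.7, -32.7, 72.5], [-33.9, -32.2, 73.0], [-24.6, -22.5, 75.0], [-13.7, -9.1, 77.1], [-12.9, -7.7, 77.5]]
bar -120 [39.6 49.7 52.7] [ 46.7 -98.3 187.4]
bar -75 [42.  48.6 51.6] [ 46.1 -57.  186.3]
bar 35 [42.8 48.7 52.2] [ 46.   55.1 186.3]
bar 75 [41.9 49.6 53.2] [ 46.   96.5 187.5]
V 62 [[24.8, -26.0, 146.3], [52.6, 22.4, 153.5]]
```

>>> {"method": "apply_moves", "body": {
  "commands": [
    {"turn": [0, 0, -0.1], "delta_pos": [0, 0, -40], "fingers": 0.7},
    {"turn": [0, 0, -0.2], "delta_pos": [0, 0, -80], "fingers": 0.7},
    {"turn": [0, 0, -0.3], "delta_pos": [-20, -14, -98], "fingers": 0.7},
    {"turn": [0, 0, -0.4], "delta_pos": [-50, -36, -98], "fingers": 0.7},
    {"turn": [0, 0, -0.5], "delta_pos": [-83, -60, -98], "fingers": 0.7},
    {"turn": [0, 0, -0.6], "delta_pos": [-116, -84, -98], "fingers": 0.7},
    {"turn": [0, 0, -0.7], "delta_pos": [-149, -108, -98], "fingers": 0.7},
    {"turn": [0, 0, -0.78], "delta_pos": [-182, -132, -98], "fingers": 0.7},
    {"turn": [0, 0, -0.78], "delta_pos": [-215, -156, -98], "fingers": 0.7},
    {"turn": [0, 0, -0.78], "delta_pos": [-248, -180, -98], "fingers": 0.7},
    {"turn": [0, 0, -0.78], "delta_pos": [-281, -204, -98], "fingers": 0.7},
    {"turn": [0, 0, -0.78], "delta_pos": [-314, -227, -98], "fingers": 0.7},
    {"turn": [0, 0, -0.78], "delta_pos": [-347, -251, -98], "fingers": 0.7},
    {"turn": [0, 0, -0.78], "delta_pos": [-380, -275, -98], "fingers": 0.7},
    {"turn": [0, 0, -0.78], "delta_pos": [-413, -299, -98], "fingers": 0.7},
    {"turn": [0, 0, -0.78], "delta_pos": [-446, -323, -98], "fingers": 0.7},
    {"turn": [0, 0, -0.78], "delta_pos": [-479, -346, -98], "fingers": 0.7},
    {"turn": [0, 0, -0.78], "delta_pos": [-512, -370, -98], "fingers": 0.7},
    {"turn": [0, 0, -0.78], "delta_pos": [-545, -394, -98], "fingers": 0.7},
    {"turn": [0, 0, -0.78], "delta_pos": [-570, -412, -98], "fingers": 0.7}
  ]
}}

```text
clock: 1.77
position: [573.6, -128.2, 280.0]
eef_rot: [[-0.947, -0.32, -0.001], [-0.32, 0.947, -0.0], [0.001, 0.0, -1.0]]
force: [0.6, 0.4, 0.3]
finger_gap: 79.0
finger_force: 0.0
```

```bash
cat >> h.py <<'E'
def go(x,y,z,yaw=108.8):
    m=monitor.sense();R=np.array(m["eef_rot"])
    from scipy.spatial.transform import Rotation as Ro
    a=np.radians(yaw);ty=np.array([np.cos(a),np.sin(a),0]);tz=np.array([0,0,-1.]);T=np.c_[np.cross(ty,tz),ty,tz]
    print("clock",m["clock"],"pos",m["position"].round(1),"gap",round(m["finger_gap"],1),"F",m["force"].round(1),"q",m["q"].round(0))
    print("delta",(R.T@(np.array([x,y,z])-m["position"])).round(1),"turn",Ro.from_matrix(R.T@T).as_rotvec().round(3));print("R",R.round(3).tolist())
E
python3 -c "
from h import *
go(588,-153.5,280)"
```

```text
clock 1.7667 pos [ 573.6 -128.2  280. ] gap 79.0 F [0.6 0.4 0.3] q [ -17.   20.   81.   -0.   79. -126.]
delta [ -5.6 -28.6  -0. ] turn [ 0.    -0.001 -0.002]
R [[-0.947, -0.32, -0.001], [-0.32, 0.947, -0.0], [0.001, 0.0, -1.0]]
```

>>> {"method": "apply_moves", "body": {
  "commands": [
    {"turn": [0, 0, 0], "delta_pos": [-5.5, -29, 0], "fingers": 0.7},
    {"turn": [0, 0, 0], "delta_pos": [-5.5, -29, 0], "fingers": 0.7},
    {"turn": [0, 0, 0], "delta_pos": [-5.5, -29, 20], "fingers": 0.7},
    {"turn": [0, 0, 0], "delta_pos": [-5.5, -29, 40], "fingers": 0.7},
    {"turn": [0, 0, 0], "delta_pos": [-5.5, -29, 40], "fingers": 0.7},
    {"turn": [0, 0, 0], "delta_pos": [-5.5, -29, 40], "fingers": 0.7}
  ]
}}

```text
clock: 2.27
position: [586.9, -150.5, 240.1]
eef_rot: [[-0.947, -0.322, -0.002], [-0.322, 0.947, 0.001], [0.002, 0.001, -1.0]]
force: [0.7, 0.3, 0.2]
finger_gap: 79.0
finger_force: 0.0
```

```bash
python3 -c "
from h import *
go(588,-153.5,86)
s=snapshot('scene')
a=s['color'][100:300,120:360];cv2.imwrite('pics/p1.png',cv2.resize(a,(720,600),interpolation=cv2.INTER_CUBIC)[:,:,::-1])"
```

```text
clock 2.2667 pos [ 586.9 -150.5  240.1] gap 79.0 F [0.7 0.3 0.2] q [ -19.   23.   82.    0.   75. -128.]
delta [ -0.3  -3.4 154.1] turn [ 0.001 -0.002 -0.001]
R [[-0.947, -0.322, -0.002], [-0.322, 0.947, 0.001], [0.002, 0.001, -1.0]]
```

View pics/p1.png

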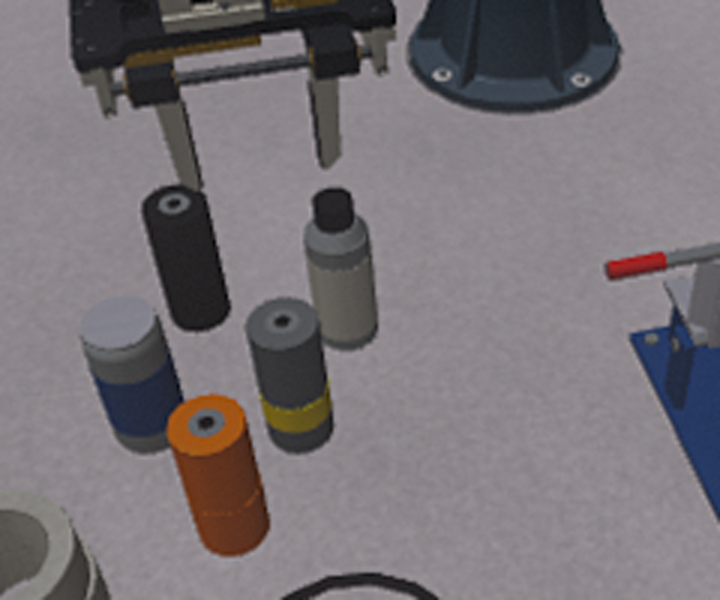

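Run:
```python
from h import *
t=dict(np.load("top0.npz"));s=dict(np.load("scene0.npz"))
def proj(S,p):
    E=S["extrinsics"];K=S["K"];c=E[:3,:3].T@(np.array(p)-E[:3,3]);return (K[0,0]*c[0]/-c[2]+K[0,2],-K[1,1]*c[1]/-c[2]+K[1,2])
for n,S in(("t",t),("s",s)):
    print(n,"roller top",proj(S,(588,-153.5,130)),"tcp",proj(S,(586.9,-150.5,240)),ray(S,(347,189) if n=="t" else (214,206.5),130))
print("crop tcp",(np.array(proj(s,(586.9,-150.5,240)))-[120,100])*3)
S=snapshot("top");W=pts(S);m=(W[...,2]>238)&(W[...,2]<262)&(np.hypot(W[...,0]-587,W[...,1]+150)<80)
P=W[m];print(len(P),P.mean(0) if len(P) else 0)
S=snapshot("scene");W=pts(S);m=(W[...,2]>232)&(W[...,2]<262)&(np.hypot(W[...,0]-587,W[...,1]+150)<80)
P=W[m];print(len(P))
L=P-[587,-150,0];y=L[:,1]*.947-L[:,0]*.322;x=L[:,0]*.947+L[:,1]*.322
for k in(y>0,y<0): print(k.sum(),np.percentile(x[k],[5,50,95]),np.percentile(y[k],[5,50,95]),P[k,2].min())
v,u=np.where(m);print(u.min(),u.max(),v.min(),v.max())
```

```text
t roller top (np.float64(348.75433992175755), np.float64(191.32205107261956)) tcp (np.float64(357.44116854550805), np.float64(187.28084626528903)) [ 593.5012762 -149.4028496  130.       ]
s roller top (np.float64(213.86414881548438), np.float64(207.52662698359796)) tcp (np.float64(208.7587056262911), np.float64(170.75106845911176)) [ 584.71509163 -153.78326683  130.        ]
crop tcp [266.27611688 212.25320538]
0 0
0Traceback (most recent call last):
  File "<stdin>", line 13, in <module>
    return _quantile_unchecked(
        a, q, axis, out, overwrite_input, method, keepdims, weights)
    return _ureduce(a,
                    func=_quantile_ureduce_func,
    ...<5 lines>...
                    overwrite_input=overwrite_input,
                    method=method)
    r = func(a, **kwargs)
    result = _quantile(arr,
                       quantiles=q,
    ...<2 lines>...
                       out=out,
                       weights=wgt)
    slices_having_nans = np.isnan(arr[-1, ...])
                                  ~~~^^^^^^^^^
IndexError: index -1 is out of bounds for axis 0 with size 0
```

Run:
```python
from h import *
m=monitor.sense();print(m["clock"],m["position"])
for n in("scene","top"):
    S=snapshot(n);W=pts(S)
    for lo in range(200,400,15):
        k=(W[...,2]>lo)&(W[...,2]<lo+15)&(np.hypot(W[...,0]-587,W[...,1]+150)<150);P=W[k]
        if len(P)<3: continue
        L=P-[586.9,-150.5,0];y=L[:,1]*.947-L[:,0]*.322;x=L[:,0]*.947+L[:,1]*.322
        print(n,lo,len(P),[(int(q.sum()),x[q].mean().round(0),np.percentile(y[q],[3,97]).round(0)) for q in(y>0,y<0) if q.any()])
```

```text
2.4167 [ 587.91296489 -150.86956439  241.97118705]
scene 275 54 [(27, np.float64(8.0), array([39., 51.])), (27, np.float64(9.0), array([-53., -40.]))]
scene 290 104 [(52, np.float64(8.0), array([39., 53.])), (52, np.float64(9.0), array([-54., -40.]))]
scene 305 112 [(56, np.float64(9.0), array([39., 55.])), (56, np.float64(9.0), array([-55., -40.]))]
scene 320 121 [(58, np.float64(9.0), array([39., 55.])), (63, np.float64(9.0), array([-56., -40.]))]
scene 335 128 [(63, np.float64(8.0), array([39., 55.])), (65, np.float64(8.0), array([-57., -40.]))]
scene 350 19 [(15, np.float64(13.0), array([41., 83.])), (4, np.float64(28.0), array([-85., -45.]))]
scene 365 494 [(249, np.float64(31.0), array([ 4., 84.])), (245, np.float64(33.0), array([-84.,  -5.]))]
scene 380 759 [(365, np.float64(18.0), array([ 5., 87.])), (394, np.float64(23.0), array([-87.,  -5.]))]
scene 395 1685 [(844, np.float64(8.0), array([ 6., 92.])), (841, np.float64(11.0), array([-92.,  -6.]))]
top 365 20 [(20, np.float64(9.0), array([ 4., 39.]))]
top 380 188 [(188, np.float64(18.0), array([42., 63.]))]
top 395 787 [(787, np.float64(4.0), array([51., 94.]))]
```

Run:
```python
from h import *
for n in("scene","top"):
    S=dict(np.load(n+"0.npz"));W=pts(S);W=W-[240.4,494.3,0]
    y=W[...,0]*.437+W[...,1]*.899;x=-W[...,0]*.899+W[...,1]*.437
    for lo in range(160,340,15):
        k=(W[...,2]>lo)&(W[...,2]<lo+15)&(abs(x)<40)&(abs(y)<100)
        if k.sum()>3: print(n,lo,[(int(q.sum()),x[q].mean().round(0),np.percentile(y[q],[3,97]).round(0),W[q][:,2].min().round(0)) for q in(k&(y>0),k&(y<0)) if q.any()])
```

```text
scene 205 [(4, np.float64(-8.0), array([47., 50.]), np.float64(218.0)), (1, np.float64(-7.0), array([-50., -50.]), np.float64(218.0))]
scene 220 [(28, np.float64(-9.0), array([47., 60.]), np.float64(220.0)), (29, np.float64(-9.0), array([-59., -46.]), np.float64(221.0))]
scene 235 [(38, np.float64(-9.0), array([47., 61.]), np.float64(236.0)), (34, np.float64(-9.0), array([-61., -47.]), np.float64(236.0))]
scene 250 [(43, np.float64(-9.0), array([47., 62.]), np.float64(250.0)), (37, np.float64(-8.0), array([-62., -46.]), np.float64(250.0))]
scene 265 [(39, np.float64(-8.0), array([47., 63.]), np.float64(265.0)), (40, np.float64(-8.0), array([-63., -46.]), np.float64(265.0))]
scene 280 [(44, np.float64(-9.0), array([48., 64.]), np.float64(280.0)), (39, np.float64(-9.0), array([-63., -48.]), np.float64(280.0))]
scene 295 [(32, np.float64(-33.0), array([48., 85.]), np.float64(296.0)), (26, np.float64(-29.0), array([-84., -48.]), np.float64(295.0))]
scene 310 [(210, np.float64(-28.0), array([ 4., 83.]), np.float64(310.0)), (178, np.float64(-32.0), array([-83.,  -4.]), np.float64(310.0))]

[... 534 characters left out ...]
(235.0))]
top 250 [(50, np.float64(-7.0), array([47., 62.]), np.float64(250.0)), (22, np.float64(-9.0), array([-62., -48.]), np.float64(251.0))]
top 265 [(48, np.float64(-5.0), array([47., 62.]), np.float64(266.0))]
top 280 [(22, np.float64(-0.0), array([48., 51.]), np.float64(280.0))]
top 295 [(13, np.float64(-22.0), array([48., 55.]), np.float64(296.0)), (44, np.float64(-20.0), array([-85., -51.]), np.float64(302.0))]
top 310 [(135, np.float64(-29.0), array([ 2., 50.]), np.float64(310.0)), (288, np.float64(-26.0), array([-84.,  -3.]), np.float64(310.0))]
top 325 [(37, np.float64(-22.0), array([ 1., 25.]), np.float64(325.0)), (383, np.float64(-16.0), array([-93.,  -5.]), np.float64(325.0))]
```

>>> {"method": "apply_moves", "body": {
  "commands": [
    {"delta_pos": [0.5, -2.5, 25], "turn": [0, 0, 0], "fingers": 0.7},
    {"delta_pos": [0.5, -2.5, 50], "turn": [0, 0, 0], "fingers": 0.7},
    {"delta_pos": [0.5, -2.5, 75], "turn": [0, 0, 0], "fingers": 0.7},
    {"delta_pos": [0.5, -2.5, 100], "turn": [0, 0, 0], "fingers": 0.7},
    {"delta_pos": [0.5, -2.5, 120], "turn": [0, 0, 0], "fingers": 0.7},
    {"delta_pos": [0.5, -2.5, 130], "turn": [0, 0, 0], "fingers": 0.7},
    {"delta_pos": [0.5, -2.5, 130], "turn": [0, 0, 0], "fingers": 0.7},
    {"delta_pos": [0.5, -2.5, 130], "turn": [0, 0, 0], "fingers": 0.7}
  ]
}}

```text
clock: 3.18
position: [588.2, -153.6, 111.4]
eef_rot: [[-0.947, -0.321, 0.001], [-0.321, 0.947, -0.0], [-0.001, -0.0, -1.0]]
force: [0.4, -0.4, 0.8]
finger_gap: 78.9
finger_force: 0.0
```

```bash
cat >> h.py <<'E'
def fing(S,c,z0,z1,ang=18.8):
    a=np.radians(ang);W=pts(S)-np.r_[c,0];x=W[...,0]*np.cos(a)+W[...,1]*np.sin(a);y=-W[...,0]*np.sin(a)+W[...,1]*np.cos(a)
    k=(W[...,2]>z0)&(W[...,2]<z1)&(abs(x)<40)&(abs(y)<70)
    for q in(k&(y>0),k&(y<0)):
        if q.any():print(int(q.sum()),"x",np.percentile(x[q],[3,50,97]).round(1),"y",np.percentile(y[q],[3,97]).round(1),"zmin",W[q][:,2].min().round(1))
E
python3 - <<'E'
from h import *
go(588,-153.5,49)
S=snapshot("scene");fing(S,[588,-153.5],133,195)
cv2.imwrite('pics/p2.png',cv2.resize(S['color'][100:300,120:360],(720,600),interpolation=cv2.INTER_CUBIC)[:,:,::-1])
E
```

```text
clock 3.1833 pos [ 588.2 -153.6  111.4] gap 78.9 F [ 0.4 -0.4  0.8] q [ -19.   30.   90.    0.   60. -128.]
delta [ 0.2  0.2 62.4] turn [-0.     0.001 -0.001]
R [[-0.947, -0.321, 0.001], [-0.321, 0.947, -0.0], [-0.001, -0.0, -1.0]]
110 x [-0.9  8.7 11. ] y [39.5 54.3] zmin 133.1
109 x [ 5.5  8.6 10.5] y [-54.3 -39.6] zmin 148.0
```

View pics/p2.png

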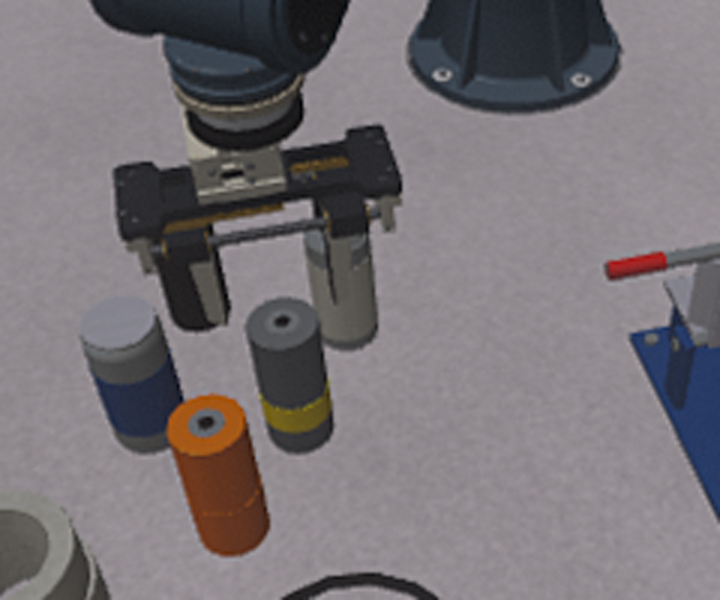

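The open fingertips straddle the roller at crop (220,325) and (333,300), and the roller's top is at (283,320). Both cameras put the tips about 37 mm above the reported TCP, so I correct z by that amount. I descend until the tips are at a true 87 mm, then grip.

>>> {"method": "apply_moves", "body": {
  "commands": [
    {"delta_pos": [0, 0, 15], "turn": [0, 0, 0], "fingers": 0.7},
    {"delta_pos": [0, 0, 30], "turn": [0, 0, 0], "fingers": 0.7},
    {"delta_pos": [0, 0, 45], "turn": [0, 0, 0], "fingers": 0.7},
    {"delta_pos": [0, 0, 56], "turn": [0, 0, 0], "fingers": 0.7},
    {"delta_pos": [0, 0, 61], "turn": [0, 0, 0], "fingers": 0.7},
    {"delta_pos": [0, 0, 61], "turn": [0, 0, 0], "fingers": 0.7},
    {"delta_pos": [0, 0, 61], "turn": [0, 0, 0], "fingers": -1},
    {"delta_pos": [0, 0, 61], "turn": [0, 0, 0], "fingers": -1},
    {"delta_pos": [0, 0, 61], "turn": [0, 0, 0], "fingers": -1},
    {"delta_pos": [0, 0, 61], "turn": [0, 0, 0], "fingers": -1},
    {"delta_pos": [0, 0, 61], "turn": [0, 0, 0], "fingers": -1},
    {"delta_pos": [0, 0, 61], "turn": [0, 0, 0], "fingers": -1},
    {"delta_pos": [0, 0, 61], "turn": [0, 0, 0], "fingers": -1},
    {"delta_pos": [0, 0, 61], "turn": [0, 0, 0], "fingers": -1}
  ],
  "squeeze": 25
}}

```text
clock: 4.4
position: [588.2, -153.7, 50.1]
eef_rot: [[-0.947, -0.321, 0.001], [-0.321, 0.947, -0.0], [-0.001, -0.001, -1.0]]
force: [0.2, -0.2, 5.3]
finger_gap: 55.9
finger_force: 25.0
```

>>> {"method": "apply_moves", "body": {
  "commands": [
    {"delta_pos": [0, 0, -8], "turn": [0, 0, 0], "fingers": -1},
    {"delta_pos": [0, 0, -22], "turn": [0, 0, 0], "fingers": -1},
    {"delta_pos": [0, 0, -44], "turn": [0, 0, 0], "fingers": -1},
    {"delta_pos": [0, 0, -68], "turn": [0, 0, 0], "fingers": -1},
    {"delta_pos": [0, 0, -92], "turn": [0, 0, 0], "fingers": -1},
    {"delta_pos": [0, 0, -116], "turn": [0, 0, 0], "fingers": -1},
    {"delta_pos": [0, 0, -140], "turn": [0, 0, 0], "fingers": -1},
    {"delta_pos": [0, 0, -164], "turn": [0, 0, 0], "fingers": -1},
    {"delta_pos": [0, 0, -182], "turn": [0, 0, 0], "fingers": -1},
    {"delta_pos": [0, 0, -194], "turn": [0, 0, 0], "fingers": -1},
    {"delta_pos": [0, 0, -200], "turn": [0, 0, 0], "fingers": -1},
    {"delta_pos": [0, 0, -200], "turn": [0, 0, 0], "fingers": -1}
  ]
}}

```text
clock: 5.4
position: [587.9, -153.5, 250.5]
eef_rot: [[-0.947, -0.321, 0.001], [-0.321, 0.947, -0.0], [-0.001, -0.001, -1.0]]
force: [-0.1, -0.9, -4.5]
finger_gap: 55.8
finger_force: 25.0
```

>>> {"method": "apply_moves", "body": {
  "commands": [
    {"delta_pos": [0, 8, 0], "turn": [0, 0, 0], "fingers": -1},
    {"delta_pos": [-1, 24, 0], "turn": [0, 0, 0], "fingers": -1},
    {"delta_pos": [-2, 46, 0], "turn": [0, 0, 0], "fingers": -1},
    {"delta_pos": [-2, 70, 0], "turn": [0, 0, 0], "fingers": -1},
    {"delta_pos": [-3, 95, 0], "turn": [0, 0, 0], "fingers": -1},
    {"delta_pos": [-4, 120, 0], "turn": [0, 0, 0], "fingers": -1},
    {"delta_pos": [-5, 145, 0], "turn": [0, 0, 0], "fingers": -1},
    {"delta_pos": [-5, 170, 0], "turn": [0, 0, 0], "fingers": -1},
    {"delta_pos": [-6, 195, 0], "turn": [0, 0, 0], "fingers": -1},
    {"delta_pos": [-7, 220, 0], "turn": [0, 0, 0], "fingers": -1},
    {"delta_pos": [-8, 245, 0], "turn": [0, 0, 0], "fingers": -1},
    {"delta_pos": [-9, 270, 0], "turn": [0, 0, 0], "fingers": -1},
    {"delta_pos": [-9, 295, 0], "turn": [0, 0, 0], "fingers": -1},
    {"delta_pos": [-10, 318, 0], "turn": [0, 0, 0], "fingers": -1},
    {"delta_pos": [-11, 338, 0], "turn": [0, 0, 0], "fingers": -1},
    {"delta_pos": [-11, 351, 0], "turn": [0, 0, 0], "fingers": -1},
    {"delta_pos": [-11, 358, 0], "turn": [0, 0, 0], "fingers": -1},
    {"delta_pos": [-11, 358, 0], "turn": [0, 0, 0], "fingers": -1},
    {"delta_pos": [-11, 358, 0], "turn": [0, 0, 0], "fingers": -1},
    {"delta_pos": [-11, 358, 0], "turn": [0, 0, 0], "fingers": -1}
  ]
}}

```text
clock: 7.07
position: [483.0, 188.5, 249.3]
eef_rot: [[-0.947, -0.321, -0.0], [-0.321, 0.947, -0.0], [0.0, -0.0, -1.0]]
force: [0.4, -0.3, -3.9]
finger_gap: 55.5
finger_force: 25.0
```

Run:
```python
from h import *
go(484,188.7,125)
S=snapshot("scene");W=pts(S)-[484,188.7,0]
cv2.imwrite('pics/p3.png',cv2.resize(S['color'][50:290,250:490],(600,600),interpolation=cv2.INTER_CUBIC)[:,:,::-1])
a=np.radians(18.8);x=W[...,0]*np.cos(a)+W[...,1]*np.sin(a);y=-W[...,0]*np.sin(a)+W[...,1]*np.cos(a);z=W[...,2]
for z0 in range(186,330,10):
    k=(z>z0)&(z<z0+10)&(abs(y)<30)&(abs(x)<35)
    if k.sum()>5: P=np.c_[x[k],y[k]];print(z0,int(k.sum()),circ(P,28).round(1),z[k].min().round(1),z[k].max().round(1))
```

```text
clock 7.0667 pos [483.  188.5 249.3] gap 55.5 F [ 0.4 -0.3 -3.9] q [ 16.  13.  94.  -0.  73. -93.]
delta [-1.100e+00 -1.000e-01  1.243e+02] turn [-0.    -0.    -0.001]
R [[-0.947, -0.321, -0.0], [-0.321, 0.947, -0.0], [0.0, -0.0, -1.0]]
196 49 [-2.9  0. ] 199.5 205.8
206 80 [-2.5 -0. ] 206.2 215.9
216 90 [-2.5  0.2] 216.1 225.9
226 84 [-2.  -0.1] 226.5 235.6
236 93 [-1.9 -0.1] 236.1 245.9
246 93 [-1.8  0.2] 246.1 256.0
256 101 [-2.1 -0. ] 256.0 266.0
266 105 [-2.3  0.2] 266.2 276.0
276 86 [-2.4  0.2] 276.1 286.0
286 96 [-2.4  0.6] 286.0 295.9
296 104 [-2.4  0.6] 296.0 305.9
306 102 [-2.3  0.6] 306.0 315.7
316 108 [-2.4  0.7] 316.0 326.0
326 325 [-6.  -1.6] 326.1 335.1
```

View pics/p3.png

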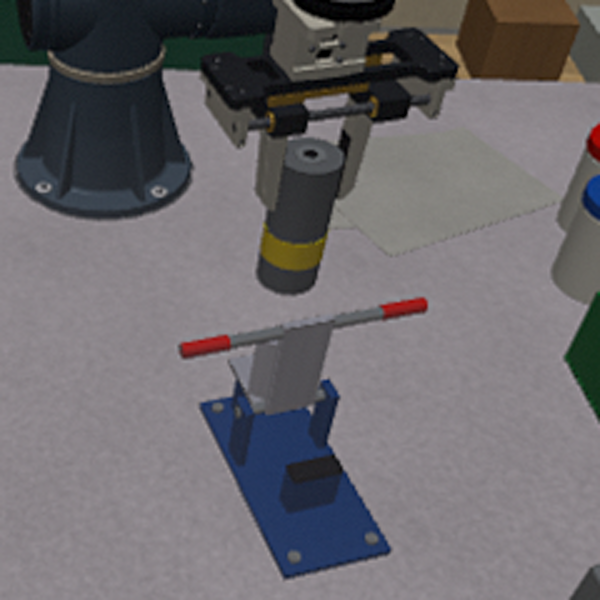

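The roller hangs straight in the grip at crop (297,215) above the V, with its underside at about z 199. I descend to the foot plate.

>>> {"method": "apply_moves", "body": {
  "commands": [
    {"delta_pos": [-2, 0, 6], "turn": [0, 0, 0], "fingers": -1},
    {"delta_pos": [-2, 0, 18], "turn": [0, 0, 0], "fingers": -1},
    {"delta_pos": [-2, 0, 34], "turn": [0, 0, 0], "fingers": -1},
    {"delta_pos": [-2, 0, 50], "turn": [0, 0, 0], "fingers": -1},
    {"delta_pos": [-2, 0, 66], "turn": [0, 0, 0], "fingers": -1},
    {"delta_pos": [-2, 0, 82], "turn": [0, 0, 0], "fingers": -1},
    {"delta_pos": [-2, 0, 96], "turn": [0, 0, 0], "fingers": -1},
    {"delta_pos": [-2, 0, 107], "turn": [0, 0, 0], "fingers": -1},
    {"delta_pos": [-2, 0, 114], "turn": [0, 0, 0], "fingers": -1},
    {"delta_pos": [-2, 0, 119], "turn": [0, 0, 0], "fingers": -1},
    {"delta_pos": [-2, 0, 121], "turn": [0, 0, 0], "fingers": -1},
    {"delta_pos": [-2, 0, 121], "turn": [0, 0, 0], "fingers": -1},
    {"delta_pos": [-2, 0, 121], "turn": [0, 0, 0], "fingers": -1}
  ]
}}

```text
clock: 8.2
position: [485.4, 189.8, 129.0]
eef_rot: [[-0.947, -0.321, 0.001], [-0.321, 0.947, 0.0], [-0.001, -0.0, -1.0]]
force: [0.0, 1.1, -4.6]
finger_gap: 55.6
finger_force: 25.0
```

>>> {"method": "apply_moves", "body": {
  "commands": [
    {"delta_pos": [0, 0, 1], "turn": [0, 0, 0], "fingers": -1},
    {"delta_pos": [0, 0, 2], "turn": [0, 0, 0], "fingers": -1},
    {"delta_pos": [0, 0, 2], "turn": [0, 0, 0], "fingers": -1}
  ]
}}

```text
clock: 8.45
position: [485.1, 189.7, 126.7]
eef_rot: [[-0.947, -0.321, 0.0], [-0.321, 0.947, 0.0], [-0.0, -0.0, -1.0]]
force: [-0.2, -0.4, -3.6]
finger_gap: 55.9
finger_force: 25.0
```

Run:
```python
from h import *
go(484,188.7,125)
S=snapshot("scene");W=pts(S)-[487.8,190,0]
a=np.radians(18.8);x=W[...,0]*np.cos(a)+W[...,1]*np.sin(a);y=-W[...,0]*np.sin(a)+W[...,1]*np.cos(a);z=W[...,2]
k=(z>195)&(abs(y)<26)&(abs(x)<35)&(z<212)
print(int(k.sum()),np.median(z[k]),z[k].max())
for n in("scene","top"):
    for A,c in red(snapshot(n),(130,160,430,245)):
        print(n,A,c)
```

```text
clock 8.45 pos [485.1 189.7 126.7] gap 55.9 F [-0.2 -0.4 -3.6] q [ 16.  21. 102.   0.  57. -93.]
delta [ 1.3 -0.6  1.7] turn [-0.     0.    -0.001]
R [[-0.947, -0.321, 0.0], [-0.321, 0.947, 0.0], [-0.0, -0.0, -1.0]]
309 206.51655211913976 209.96263794696722
scene 85 [411.69411765 172.54117647]
scene 99 [331.7979798  187.92929293]
top 116 [233.73275862 201.32758621]
```

Not touching yet; I go down in small steps.

>>> {"method": "apply_moves", "body": {
  "commands": [
    {"delta_pos": [0, 0, 0.7], "turn": [0, 0, 0], "fingers": -1},
    {"delta_pos": [0, 0, 1.2], "turn": [0, 0, 0], "fingers": -1},
    {"delta_pos": [0, 0, 1.2], "turn": [0, 0, 0], "fingers": -1}
  ]
}}

```text
clock: 8.85
position: [484.9, 189.7, 125.2]
eef_rot: [[-0.947, -0.321, -0.0], [-0.321, 0.947, -0.0], [0.0, -0.0, -1.0]]
force: [-0.5, -0.7, -4.5]
finger_gap: 55.7
finger_force: 25.0
```

>>> {"method": "apply_moves", "body": {
  "commands": [
    {"delta_pos": [0, 0, 0.5], "turn": [0, 0, 0], "fingers": -1},
    {"delta_pos": [0, 0, 0.8], "turn": [0, 0, 0], "fingers": -1},
    {"delta_pos": [0, 0, 0.8], "turn": [0, 0, 0], "fingers": -1}
  ]
}}

```text
clock: 9.1
position: [485.2, 189.7, 125.1]
eef_rot: [[-0.947, -0.321, 0.001], [-0.321, 0.947, 0.0], [-0.001, -0.0, -1.0]]
force: [-1.4, -1.7, 4.6]
finger_gap: 55.6
finger_force: 25.0
```

>>> {"method": "apply_moves", "body": {
  "commands": [
    {"delta_pos": [0, 0, -0.3], "turn": [0, 0, 0], "fingers": -1},
    {"delta_pos": [0, 0, -0.3], "turn": [0, 0, 0], "fingers": -1},
    {"delta_pos": [0, 0, -0.3], "turn": [0, 0, 0], "fingers": 0.3},
    {"delta_pos": [0, 0, -0.3], "turn": [0, 0, 0], "fingers": 0.5},
    {"delta_pos": [0, 0, -0.3], "turn": [0, 0, 0], "fingers": 0.6},
    {"delta_pos": [0, 0, -0.3], "turn": [0, 0, 0], "fingers": 0.6},
    {"delta_pos": [0, 0, -0.3], "turn": [0, 0, 0], "fingers": 0.6},
    {"delta_pos": [0, 0, -0.3], "turn": [0, 0, 0], "fingers": 0.6}
  ],
  "squeeze": 4
}}

```text
clock: 9.77
position: [485.0, 189.7, 124.8]
eef_rot: [[-0.947, -0.321, 0.0], [-0.321, 0.947, 0.0], [-0.0, 0.0, -1.0]]
force: [-0.6, 0.2, -0.4]
finger_gap: 74.4
finger_force: 0.0
```

```bash
cat >> h.py <<'E'
def rol(S):
    W=pts(S)-[487.8,190,0]
    a=np.radians(18.8);x=W[...,0]*np.cos(a)+W[...,1]*np.sin(a);y=-W[...,0]*np.sin(a)+W[...,1]*np.cos(a);z=W[...,2]
    k=(z>195)&(abs(y)<33)&(x<32)&(x>-40)&(z<212)
    q=np.c_[x[k],y[k]].astype(np.float32);print("top",int(k.sum()),np.median(z[k]),cv2.minEnclosingCircle(q))
    k=(z>85)&(z<195)&(abs(y)<33)&(abs(x+6)<33)&(S["color"].max(2)<130);
    for z0 in range(80,200,20):
        kk=k&(z>z0)&(z<z0+20)
        if kk.sum()>20:print(z0,circ(np.c_[x[kk],y[kk]],28).round(1))
E
python3 - <<'E'
from h import *
go(485,189.7,250)
S=snapshot("scene");rol(S)
cv2.imwrite('pics/p4.png',cv2.resize(S['color'][80:280,270:470],(600,600),interpolation=cv2.INTER_CUBIC)[:,:,::-1])
E
```

```text
clock 9.7667 pos [485.  189.7 124.8] gap 74.4 F [-0.6  0.2 -0.4] q [ 16.  21. 102.   0.  57. -93.]
delta [   0.     0.  -125.2] turn [ 0.     0.    -0.001]
R [[-0.947, -0.321, 0.0], [-0.321, 0.947, 0.0], [-0.0, 0.0, -1.0]]
top 344 204.70982012933626 ((-3.178246021270752, 0.09072542190551758), 28.74639320373535)
80 [ 8.  -2.6]
100 [ 8.7 -1.8]
120 [ 6.1 -3.6]
140 [ 5.1 -0.9]
160 [-4.3  0.3]
180 [-4.3  0.3]
```

View pics/p4.png

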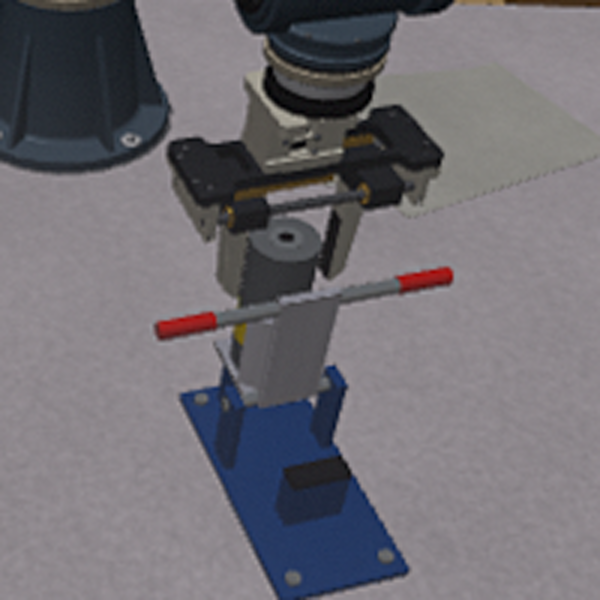

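Scene shows the roller standing free on the plate, with its top at crop (287,238) and the fingers clear. I lift off, turn the tool 90°, shut the fingers, and go beside the right sleeve.

>>> {"method": "apply_moves", "body": {
  "commands": [
    {"delta_pos": [0, 0, -5], "turn": [0, 0, 0], "fingers": 0.6},
    {"delta_pos": [0, 0, -15], "turn": [0, 0, 0], "fingers": 0.6},
    {"delta_pos": [0, 0, -30], "turn": [0, 0, 0], "fingers": 0.6},
    {"delta_pos": [0, 0, -50], "turn": [0, 0, 0], "fingers": 0.6},
    {"delta_pos": [0, 0, -75], "turn": [0, 0, 0], "fingers": 0.6},
    {"delta_pos": [0, 0, -100], "turn": [0, 0, 0], "fingers": 0.6},
    {"delta_pos": [0, 0, -118], "turn": [0, 0, 0], "fingers": 0.6},
    {"delta_pos": [0, 0, -125], "turn": [0, 0, 0], "fingers": 0.6},
    {"delta_pos": [0, 0, -125], "turn": [0, 0, 0], "fingers": 0.6}
  ]
}}

```text
clock: 10.57
position: [485.7, 189.9, 251.8]
eef_rot: [[-0.947, -0.321, 0.003], [-0.321, 0.947, 0.001], [-0.003, -0.0, -1.0]]
force: [-0.7, 0.0, -0.9]
finger_gap: 74.2
finger_force: 0.0
```

>>> {"method": "apply_moves", "body": {
  "commands": [
    {"delta_pos": [0, -5, 0], "turn": [0, 0, 0.1], "fingers": -1},
    {"delta_pos": [0, -15, 0], "turn": [0, 0, 0.22], "fingers": -1},
    {"delta_pos": [1, -25, 0], "turn": [0, 0, 0.34], "fingers": -1},
    {"delta_pos": [1, -35, 0], "turn": [0, 0, 0.46], "fingers": -1},
    {"delta_pos": [1, -45, 0], "turn": [0, 0, 0.58], "fingers": -1},
    {"delta_pos": [1, -55, 0], "turn": [0, 0, 0.7], "fingers": -1},
    {"delta_pos": [1, -65, 0], "turn": [0, 0, 0.82], "fingers": -1},
    {"delta_pos": [2, -75, 0], "turn": [0, 0, 0.94], "fingers": -1},
    {"delta_pos": [2, -85, 0], "turn": [0, 0, 1.06], "fingers": -1},
    {"delta_pos": [2, -92, 0], "turn": [0, 0, 1.18], "fingers": -1},
    {"delta_pos": [2, -98, 0], "turn": [0, 0, 1.3], "fingers": -1},
    {"delta_pos": [2, -98, 0], "turn": [0, 0, 1.42], "fingers": -1},
    {"delta_pos": [2, -98, 0], "turn": [0, 0, 1.52], "fingers": -1},
    {"delta_pos": [2, -98, 0], "turn": [0, 0, 1.571], "fingers": -1},
    {"delta_pos": [2, -98, 0], "turn": [0, 0, 1.571], "fingers": -1},
    {"delta_pos": [2, -98, 0], "turn": [0, 0, 1.571], "fingers": -1}
  ]
}}

```text
clock: 11.9
position: [514.2, 96.2, 248.9]
eef_rot: [[-0.323, 0.946, -0.001], [0.946, 0.323, -0.0], [0.0, -0.001, -1.0]]
force: [0.7, 0.1, -0.5]
finger_gap: 0.2
finger_force: 0.0
```

Run:
```python
from h import *
go(514.5,96.1,123,18.8)
S=snapshot("scene");rol(S)
fing(S,[514.5,96.1],240,360)
```

```text
clock 11.9 pos [514.2  96.2 248.9] gap 0.2 F [ 0.7  0.1 -0.5] q [  5.  14.  94.  -0.  73. -13.]
delta [ -0.2   0.4 125.9] turn [-0.001 -0.     0.001]
R [[-0.323, 0.946, -0.001], [0.946, 0.323, -0.0], [0.0, -0.001, -1.0]]
top 365 204.80761577456087 ((-2.556570053100586, -0.3996153473854065), 29.638652801513672)
80 [ 8.  -2.2]
100 [ 8.5 -2.2]
120 [ 6.1 -4.1]
140 [ 11.  -51.6]
160 [-4.4  0.2]
180 [-4.3  0.2]
40 x [11.3 15.  17.2] y [0.1 8.7] zmin 288.8
189 x [-13.6   6.   17. ] y [-9.7 -1.1] zmin 287.1
```

>>> {"method": "apply_moves", "body": {
  "commands": [
    {"delta_pos": [0, 0, 15], "turn": [0, 0, 0], "fingers": -1},
    {"delta_pos": [0, 0, 35], "turn": [0, 0, 0], "fingers": -1},
    {"delta_pos": [0, 0, 57], "turn": [0, 0, 0], "fingers": -1},
    {"delta_pos": [0, 0, 79], "turn": [0, 0, 0], "fingers": -1},
    {"delta_pos": [0, 0, 101], "turn": [0, 0, 0], "fingers": -1},
    {"delta_pos": [0, 0, 117], "turn": [0, 0, 0], "fingers": -1},
    {"delta_pos": [0, 0, 126], "turn": [0, 0, 0], "fingers": -1},
    {"delta_pos": [0, 4, 126], "turn": [0, 0, 0], "fingers": -1},
    {"delta_pos": [0, 10, 126], "turn": [0, 0, 0], "fingers": -1},
    {"delta_pos": [0, 16, 126], "turn": [0, 0, 0], "fingers": -1},
    {"delta_pos": [0, 20, 126], "turn": [0, 0, 0], "fingers": -1},
    {"delta_pos": [0, 22, 126], "turn": [0, 0, 0], "fingers": -1},
    {"delta_pos": [0, 22, 126], "turn": [0, 0, 0], "fingers": -1}
  ]
}}

```text
clock: 13.03
position: [536.2, 103.5, 124.3]
eef_rot: [[-0.321, 0.947, 0.001], [0.947, 0.321, 0.0], [-0.0, 0.001, -1.0]]
force: [1.3, 0.9, -0.7]
finger_gap: 0.5
finger_force: 0.0
```

Run:
```python
from h import *
go(514.5+28.5*.9466,96.1+28.5*.3223,123,18.8)
S=snapshot("scene");print(red(S,(310,160,430,200)))
cv2.imwrite('pics/p5.png',cv2.resize(S['color'][80:280,270:470],(600,600),interpolation=cv2.INTER_CUBIC)[:,:,::-1])
```

```text
clock 13.0333 pos [536.2 103.5 124.3] gap 0.5 F [ 1.3  0.9 -0.7] q [  6.  24.  99.   0.  58. -13.]
delta [-0.   5.6  1.3] turn [ 0.001  0.    -0.001]
R [[-0.321, 0.947, 0.001], [0.947, 0.321, 0.0], [-0.0, 0.001, -1.0]]
[(np.int32(86), array([411.69767442, 172.56976744])), (np.int32(88), array([331.375     , 188.27272727]))]
```

View pics/p5.png

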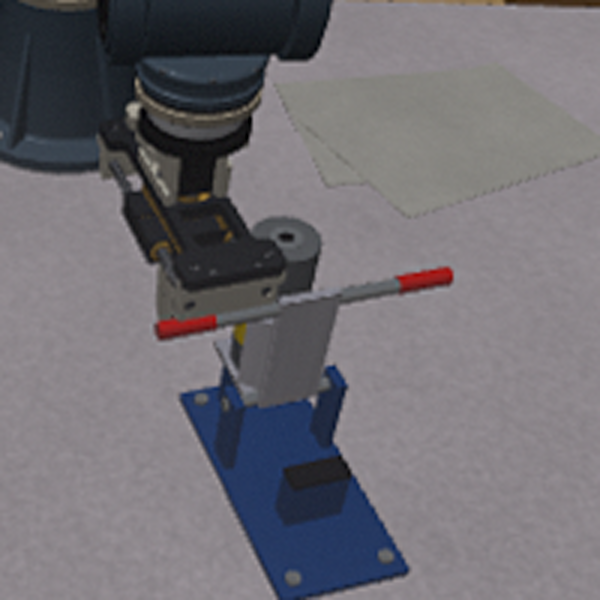

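The tool stands behind the right sleeve (crop (187,327)), the roller is upright, and the bar has not moved. I start pushing along the arc.

>>> {"method": "apply_moves", "body": {
  "commands": [
    {"delta_pos": [0, 3, 0], "turn": [0, 0, 0], "fingers": -1},
    {"delta_pos": [0, 5.5, 0], "turn": [0, 0, 0], "fingers": -1},
    {"delta_pos": [0, 8.6, 0.2], "turn": [0, 0, 0], "fingers": -1},
    {"delta_pos": [0, 11.8, 0.5], "turn": [0, 0, 0], "fingers": -1},
    {"delta_pos": [0, 14.9, 1], "turn": [0, 0, 0], "fingers": -1},
    {"delta_pos": [0, 18, 1.5], "turn": [0, 0, 0], "fingers": -1},
    {"delta_pos": [0, 21.1, 2.1], "turn": [0, 0, 0], "fingers": -1},
    {"delta_pos": [0, 24.2, 2.8], "turn": [0, 0, 0], "fingers": -1},
    {"delta_pos": [0, 27.3, 3.6], "turn": [0, 0, 0], "fingers": -1},
    {"delta_pos": [0, 30.3, 4.4], "turn": [0, 0, 0], "fingers": -1},
    {"delta_pos": [0, 33.3, 5.4], "turn": [0, 0, 0], "fingers": -1},
    {"delta_pos": [0, 36.3, 6.5], "turn": [0, 0, 0], "fingers": -1},
    {"delta_pos": [0, 39.2, 7.6], "turn": [0, 0, 0], "fingers": -1},
    {"delta_pos": [0, 42.1, 8.8], "turn": [0, 0, 0], "fingers": -1},
    {"delta_pos": [0, 45, 10.2], "turn": [0, 0, 0], "fingers": -1},
    {"delta_pos": [0, 47.8, 11.6], "turn": [0, 0, 0], "fingers": -1},
    {"delta_pos": [0, 50.6, 13.1], "turn": [0, 0, 0], "fingers": -1},
    {"delta_pos": [0, 53.3, 14.7], "turn": [0, 0, 0], "fingers": -1},
    {"delta_pos": [0, 55.1, 15.7], "turn": [0, 0, 0], "fingers": -1},
    {"delta_pos": [0, 55.1, 15.7], "turn": [0, 0, 0], "fingers": -1}
  ]
}}

```text
clock: 14.75
position: [587.4, 120.9, 108.1]
eef_rot: [[-0.321, 0.947, -0.001], [0.947, 0.321, -0.0], [0.0, -0.001, -1.0]]
force: [-2.7, -0.2, 1.5]
finger_gap: 0.3
finger_force: 1.5
```

```bash
cat >> h.py <<'E'
def bar(n="scene"):
    S=snapshot(n);W=pts(S)-[525.7,202.9,75]
    h=cv2.cvtColor(S["color"],cv2.COLOR_RGB2HSV);r=((h[...,0]<8)|(h[...,0]>172))&(h[...,1]>150)&(h[...,2]>70)
    a=np.radians(18.8);x=W[...,0]*np.cos(a)+W[...,1]*np.sin(a);y=-W[...,0]*np.sin(a)+W[...,1]*np.cos(a);z=W[...,2]
    k=r&(abs(abs(y)-97.5)<30)&(abs(x)<140)&(z<130)
    for q in(k&(y>0),k&(y<0)):
        if q.any():
            o=np.array(S["extrinsics"])[:3,3];v=np.array([-.69,0,-.72])
            X,Z=np.median(x[q])-5,np.median(z[q])-5.4
            print(n,int(q.sum()),"bar x,z",X.round(1),Z.round(1),"tilt",(np.arctan2(X,Z)-np.arctan2(6,105)).round(3))
    return S
E
python3 - <<'E'
from h import *
go(514.5,96.1,123,18.8)
S=bar()
cv2.imwrite('pics/p6.png',cv2.resize(S['color'][80:280,270:470],(600,600),interpolation=cv2.INTER_CUBIC)[:,:,::-1])
E
```

```text
clock 14.75 pos [587.4 120.9 108.1] gap 0.3 F [-2.7 -0.2  1.5] q [  7.  30.  91.  -0.  59. -12.]
delta [ -0.1 -77.  -14.8] turn [-0.001 -0.    -0.001]
R [[-0.321, 0.947, -0.001], [0.947, 0.321, -0.0], [0.0, -0.001, -1.0]]
scene 91 bar x,z 53.5 89.8 tilt 0.48
scene 36 bar x,z 53.2 89.6 tilt 0.479
```

View pics/p6.png

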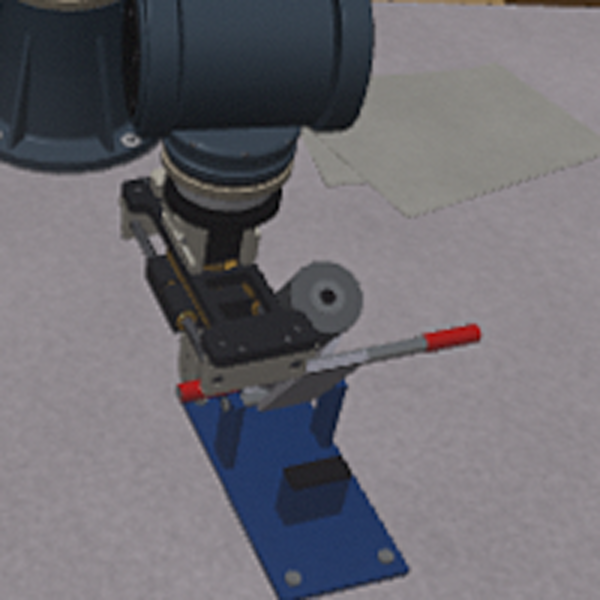

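Tilt is 0.48 rad and the roller leans in the V (top at crop (325,297)). I keep pushing.

>>> {"method": "apply_moves", "body": {
  "commands": [
    {"delta_pos": [0, 3.5, 2.3], "turn": [0, 0, 0], "fingers": -1},
    {"delta_pos": [0, 7, 4.8], "turn": [0, 0, 0], "fingers": -1},
    {"delta_pos": [0, 10.3, 7.3], "turn": [0, 0, 0], "fingers": -1},
    {"delta_pos": [0, 13.5, 10], "turn": [0, 0, 0], "fingers": -1},
    {"delta_pos": [0, 16.6, 12.9], "turn": [0, 0, 0], "fingers": -1},
    {"delta_pos": [0, 19.6, 15.8], "turn": [0, 0, 0], "fingers": -1},
    {"delta_pos": [0, 22.5, 18.9], "turn": [0, 0, 0], "fingers": -1},
    {"delta_pos": [0, 25.3, 22], "turn": [0, 0, 0], "fingers": -1},
    {"delta_pos": [0, 27.9, 25.3], "turn": [0, 0, 0], "fingers": -1},
    {"delta_pos": [0, 30.4, 28.7], "turn": [0, 0, 0], "fingers": -1},
    {"delta_pos": [0, 32.7, 32.2], "turn": [0, 0, 0], "fingers": -1},
    {"delta_pos": [0, 35, 35.8], "turn": [0, 0, 0], "fingers": -1},
    {"delta_pos": [0, 35, 35.8], "turn": [0, 0, 0], "fingers": -1}
  ]
}}

```text
clock: 15.88
position: [621.0, 132.4, 71.3]
eef_rot: [[-0.321, 0.947, -0.0], [0.947, 0.321, 0.0], [0.0, -0.0, -1.0]]
force: [0.4, -0.6, -0.4]
finger_gap: 0.8
finger_force: 0.0
```

Run:
```python
from h import *
go(514.5,96.1,123,18.8)
S=bar()
```

```text
clock 15.8833 pos [621.  132.4  71.3] gap 0.8 F [ 0.4 -0.6 -0.4] q [  8.  36.  87.   0.  58. -11.]
delta [-1.000e-01 -1.126e+02 -5.170e+01] turn [-0.    -0.    -0.001]
R [[-0.321, 0.947, -0.0], [0.947, 0.321, 0.0], [0.0, -0.0, -1.0]]
scene 91 bar x,z 88.3 52.4 tilt 0.978
scene 39 bar x,z 88.1 52.4 tilt 0.977
```

>>> {"method": "apply_moves", "body": {
  "commands": [
    {"delta_pos": [0, -4, 0], "turn": [0, 0, 0], "fingers": -1},
    {"delta_pos": [0, -5, -15], "turn": [0, 0, 0], "fingers": -1},
    {"delta_pos": [0, -5, -32], "turn": [0, 0, 0], "fingers": -1},
    {"delta_pos": [0, -5, -45], "turn": [0, 0, 0], "fingers": -1},
    {"delta_pos": [0, -5, -48], "turn": [0, 0, 0], "fingers": -1},
    {"delta_pos": [0, 5, -48], "turn": [0, 0, 0], "fingers": -1},
    {"delta_pos": [0, 15, -48], "turn": [0, 0, 0], "fingers": -1},
    {"delta_pos": [0, 20, -48], "turn": [0, 0, 0], "fingers": -1},
    {"delta_pos": [0, 20, -42], "turn": [0, 0, 0], "fingers": -1},
    {"delta_pos": [0, 20, -36], "turn": [0, 0, 0], "fingers": -1},
    {"delta_pos": [0, 20, -34], "turn": [0, 0, 0], "fingers": -1},
    {"delta_pos": [0, 20, -34], "turn": [0, 0, 0], "fingers": -1}
  ]
}}

```text
clock: 16.93
position: [638.8, 138.5, 105.1]
eef_rot: [[-0.321, 0.947, -0.002], [0.947, 0.321, -0.0], [0.0, -0.002, -1.0]]
force: [0.3, 0.6, 0.6]
finger_gap: 0.5
finger_force: 0.0
```

Run:
```python
from h import *
go(514.5,96.1,123,18.8)
S=bar();fing(S,[640,139],137,200)
cv2.imwrite('pics/p7.png',cv2.resize(S['color'][80:280,270:470],(600,600),interpolation=cv2.INTER_CUBIC)[:,:,::-1])
```

```text
clock 16.9333 pos [638.8 138.5 105.1] gap 0.5 F [0.3 0.6 0.6] q [  8.  35.  82.  -0.  63. -11.]
delta [  -0.2 -131.3  -17.6] turn [-0.002 -0.    -0.001]
R [[-0.321, 0.947, -0.002], [0.947, 0.321, -0.0], [0.0, -0.002, -1.0]]
scene 92 bar x,z 88.7 52.5 tilt 0.979
scene 74 bar x,z 89.6 52.7 tilt 0.982
1 x [-36. -36. -36.] y [69.3 69.3] zmin 155.1
133 x [-14.2   5.4  15. ] y [-10.  -1.] zmin 141.4
```

View pics/p7.png

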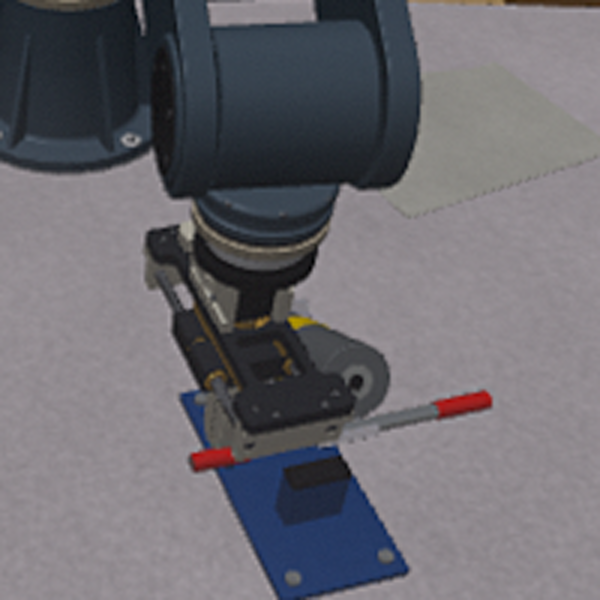

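Tips sit just above the right sleeve (crop (212,458)), with tilt at 0.98. I push down along the arc to the stop.

>>> {"method": "apply_moves", "body": {
  "commands": [
    {"delta_pos": [0, 2, 5.5], "turn": [0, 0, 0], "fingers": -1},
    {"delta_pos": [0, 4.3, 9.2], "turn": [0, 0, 0], "fingers": -1},
    {"delta_pos": [0, 6.2, 13], "turn": [0, 0, 0], "fingers": -1},
    {"delta_pos": [0, 8, 16.7], "turn": [0, 0, 0], "fingers": -1},
    {"delta_pos": [0, 10, 21.6], "turn": [0, 0, 0], "fingers": -1},
    {"delta_pos": [0, 11.7, 26.6], "turn": [0, 0, 0], "fingers": -1},
    {"delta_pos": [0, 13.2, 31.6], "turn": [0, 0, 0], "fingers": -1},
    {"delta_pos": [0, 14.5, 36.7], "turn": [0, 0, 0], "fingers": -1},
    {"delta_pos": [0, 15.5, 41.9], "turn": [0, 0, 0], "fingers": -1},
    {"delta_pos": [0, 16.2, 47.1], "turn": [0, 0, 0], "fingers": -1},
    {"delta_pos": [0, 16.7, 52.3], "turn": [0, 0, 0], "fingers": -1},
    {"delta_pos": [0, 16.9, 57], "turn": [0, 0, 0], "fingers": -1},
    {"delta_pos": [0, 16.9, 60.5], "turn": [0, 0, 0], "fingers": -1},
    {"delta_pos": [0, 16.9, 63], "turn": [0, 0, 0], "fingers": -1},
    {"delta_pos": [0, 16.9, 64.5], "turn": [0, 0, 0], "fingers": -1},
    {"delta_pos": [0, 16.9, 65.5], "turn": [0, 0, 0], "fingers": -1},
    {"delta_pos": [0, 16.9, 65.5], "turn": [0, 0, 0], "fingers": -1}
  ]
}}

```text
clock: 18.4
position: [655.5, 144.1, 40.7]
eef_rot: [[-0.321, 0.947, -0.001], [0.947, 0.321, -0.0], [0.0, -0.001, -1.0]]
force: [0.7, 0.1, 2.0]
finger_gap: 0.5
finger_force: 0.8
```

Run:
```python
from h import *
go(514.5,96.1,123,18.8)
S=bar()
```

```text
clock 18.4 pos [655.5 144.1  40.7] gap 0.5 F [0.7 0.1 2. ] q [  8.  41.  81.  -0.  58. -10.]
delta [-1.00e-01 -1.49e+02 -8.23e+01] turn [-0.001 -0.    -0.001]
R [[-0.321, 0.947, -0.001], [0.947, 0.321, -0.0], [0.0, -0.001, -1.0]]
scene 87 bar x,z 102.3 -5.3 tilt 1.566
scene 41 bar x,z 103.4 -5.6 tilt 1.568
```

>>> {"method": "apply_moves", "body": {
  "commands": [
    {"delta_pos": [0, 0, 1], "turn": [0, 0, 0], "fingers": -1},
    {"delta_pos": [0, 0, 2], "turn": [0, 0, 0], "fingers": -1},
    {"delta_pos": [0, 0, 2], "turn": [0, 0, 0], "fingers": -1}
  ]
}}

```text
clock: 18.7
position: [655.5, 144.1, 40.3]
eef_rot: [[-0.321, 0.947, -0.0], [0.947, 0.321, -0.0], [-0.0, -0.0, -1.0]]
force: [-3.7, -0.7, 14.8]
finger_gap: 0.4
finger_force: 7.8
```

>>> {"method": "apply_moves", "body": {
  "commands": [
    {"delta_pos": [0, 0, -5], "turn": [0, 0, 0], "fingers": -1},
    {"delta_pos": [0, 0, -25], "turn": [0, 0, 0], "fingers": -1},
    {"delta_pos": [0, 0, -50], "turn": [0, 0, 0], "fingers": -1},
    {"delta_pos": [0, 0, -80], "turn": [0, 0, 0], "fingers": -1},
    {"delta_pos": [0, 0, -110], "turn": [0, 0, 0], "fingers": -1},
    {"delta_pos": [0, 0, -140], "turn": [0, 0, 0], "fingers": -1},
    {"delta_pos": [10, -30, -165], "turn": [0, 0, 0], "fingers": -1},
    {"delta_pos": [-20, -60, -180], "turn": [0, 0, 0], "fingers": -1},
    {"delta_pos": [-40, -95, -190], "turn": [0, 0, 0], "fingers": -1},
    {"delta_pos": [-70, -130, -190], "turn": [0, 0, 0], "fingers": -1},
    {"delta_pos": [-95, -165, -190], "turn": [0, 0, 0], "fingers": -1},
    {"delta_pos": [-115, -190, -190], "turn": [0, 0, 0], "fingers": -1},
    {"delta_pos": [-120, -200, -190], "turn": [0, 0, 0], "fingers": -1},
    {"delta_pos": [-120, -200, -190], "turn": [0, 0, 0], "fingers": -1},
    {"delta_pos": [-120, -200, -190], "turn": [0, 0, 0], "fingers": -1}
  ]
}}

```text
clock: 19.95
position: [504.8, -33.6, 228.8]
eef_rot: [[-0.32, 0.947, -0.0], [0.947, 0.32, 0.0], [0.001, -0.0, -1.0]]
force: [0.9, 0.9, -0.5]
finger_gap: 0.6
finger_force: 0.0
```

Run:
```python
from h import *
go(514.5,96.1,123,18.8)
S=bar();bar("top")
W=pts(S)-[525.7,202.9,75];a=np.radians(18.8);x=W[...,0]*np.cos(a)+W[...,1]*np.sin(a);y=-W[...,0]*np.sin(a)+W[...,1]*np.cos(a);z=W[...,2]
k=(z>46)&(z<75)&(abs(y)<32)&(x>-30)&(x<160)
for x0 in range(-10,150,20):
    q=k&(x>x0)&(x<x0+20)
    if q.sum()>15: print(x0,circ(np.c_[y[q],z[q]],28).round(1))
print("x range",np.percentile(x[k],[1,99]))
cv2.imwrite('pics/p8.png',cv2.resize(S['color'][90:300,120:400],(800,600),interpolation=cv2.INTER_CUBIC)[:,:,::-1])
```

```text
clock 19.95 pos [504.8 -33.6 228.8] gap 0.6 F [ 0.9  0.9 -0.5] q [ -9.  13.  98.   0.  70. -28.]
delta [119.7  50.8 105.9] turn [-0.    -0.001 -0.002]
R [[-0.32, 0.947, -0.0], [0.947, 0.32, 0.0], [0.001, -0.0, -1.0]]
scene 87 bar x,z 102.4 -5.2 tilt 1.565
scene 101 bar x,z 102.2 -5.2 tilt 1.565
top 87 bar x,z 97.7 -6.4 tilt 1.579
top 86 bar x,z 97.4 -5.7 tilt 1.573
-10 [-0.  45.9]
10 [-0.2 41.6]
30 [-0.2 41.4]
50 [-0.3 39.9]
70 [-0.1 38.8]
90 [-0.3 38.1]
110 [-0.4 36.5]
130 [-0.7 31.2]
x range [ -7.17421925 131.32018324]
```

View pics/p8.png

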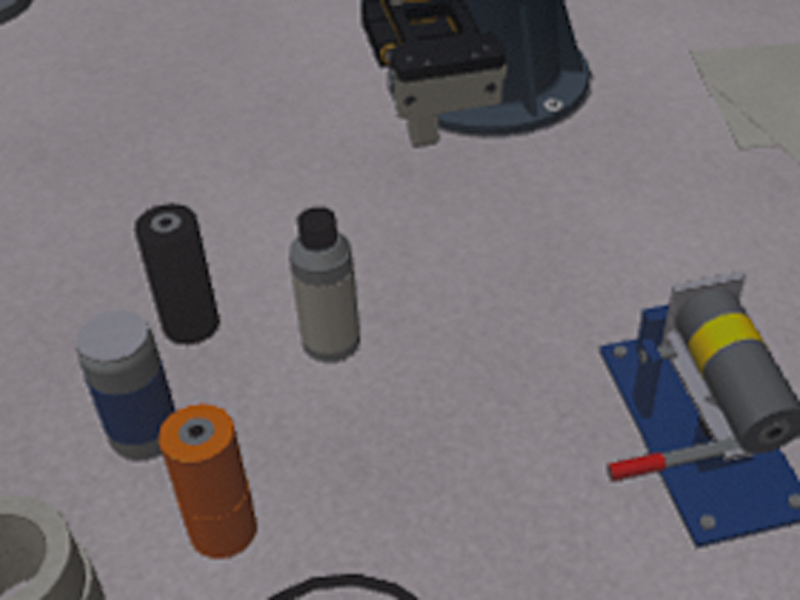

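The roller lies in the V (crop (740,370)) with its banded end at the foot plate. The black roller, can and tin still stand. I check whether the roller is level along its crest, from both views.

Run:
```python
from h import *
for n in("top","scene"):
    S=snapshot(n);W=pts(S)-[525.7,202.9,75];a=np.radians(18.8);x=W[...,0]*np.cos(a)+W[...,1]*np.sin(a);y=-W[...,0]*np.sin(a)+W[...,1]*np.cos(a);z=W[...,2]
    k=(abs(y)<6)&(z>45)&(z<85)&(x>-25)&(x<150)
    b=np.arange(-10,135,15);print(n,[(int(c),np.median(z[k&(x>c)&(x<c+15)]).round(1)) for c in b if (k&(x>c)&(x<c+15)).any()],"x",x[k].min().round(1),x[k].max().round(1))
    q=k&(x>10)&(x<115);print("slope",np.polyfit(x[q],z[q],1).round(4))
    for lo,hi in((10,40),(90,115)):
        q=(abs(y)<35)&(z>50)&(x>lo)&(x<hi)&(z<80);print("ymid",(y[q].max()+y[q].min())/2)
```

```text
top [(-10, np.float64(70.9)), (5, np.float64(69.8)), (20, np.float64(68.5)), (35, np.float64(67.8)), (50, np.float64(67.6)), (65, np.float64(65.9)), (80, np.float64(66.1)), (95, np.float64(65.1)), (110, np.float64(63.8)), (125, np.float64(63.9))] x -8.4 131.6
slope [-5.18000e-02  7.02017e+01]
ymid 0.273083697295613
ymid 0.09396159616014543
scene [(-10, np.float64(71.3)), (5, np.float64(69.4)), (20, np.float64(69.4)), (35, np.float64(68.6)), (50, np.float64(68.2)), (65, np.float64(66.7)), (80, np.float64(66.4)), (95, np.float64(65.9)), (110, np.float64(64.6)), (125, np.float64(58.7))] x -9.7 132.4
slope [-4.70000e-02  7.04685e+01]
ymid -1.962263924002622
ymid -2.223178366595894
```

Run:
```python
from h import *
for n in("top","scene"):
    S=snapshot(n);W=pts(S)-[525.7,202.9,75];a=np.radians(18.8);x=W[...,0]*np.cos(a)+W[...,1]*np.sin(a);y=-W[...,0]*np.sin(a)+W[...,1]*np.cos(a);z=W[...,2]+75
    k=(abs(z)<6)&(abs(y)>70)&(abs(y)<110)&(x>-100)&(x<200);print(n,"bench",np.polyfit(x[k],z[k],1).round(4))
    k=(abs(z-6)<8)&(abs(y)<50)&(x>-120)&(x<180);print("z",np.median(z[k]))
    k=(S["color"].min(2)>110)&(abs(y)>12)&(abs(y)<34)&(z>70)&(z<112)&(x>5)&(x<80);print("V",int(k.sum()))
    for c in range(5,75,10):
        q=k&(x>c)&(x<c+10)
        if q.sum()>3: print(c,int(q.sum()),np.percentile(z[q],90).round(1),np.median(y[q]).round(1),np.median(z[q]).round(1))
    q=(x<-1)&(x>-14)&(abs(y)<33)&(z>100);print("plate",np.percentile(x[q],[2,50,98]),"ztop",z[q].max())
```

```text
top bench [-2.000e-04 -4.263e-01]
z 8.350056430868335
V 62
5 10 100.0 -28.1 98.6
15 10 102.0 -28.0 99.9
25 10 102.3 -28.3 99.3
35 9 100.7 -28.8 97.4
45 8 102.7 -28.2 99.1
55 8 99.9 -28.3 98.9
65 7 100.3 -27.9 98.8
plate [-8.37930971 -5.84438456 -1.37784616] ztop 152.68029834547372
scene bench [-0.0006  0.0566]
z 9.255579254447696
V 143
5 15 101.4 -26.9 98.8
15 14 100.6 -28.1 97.8
25 20 101.8 -27.2 97.9
35 15 101.2 -28.3 99.1
45 22 100.7 -26.7 97.8
55 19 101.8 -24.7 95.7
65 29 101.4 -22.9 72.7
plate [-8.83293803 -2.72601738 -1.09895293] ztop 151.24080010509
```

Run:
```python
from h import *
print(order.sign_off())
```

```text
the job is handed in; nothing more can be done
None
```

I handed the job in and no verdict came back. By camera, the cradle is fully down (tilt about 1.57 rad) and the grey roller lies in the V. Its banded end is at the foot plate, raised about 2 mm. Its axis is about 0.05 rad off the groove (limit 0.07). The black roller, can and tin still stand, and the robot is clear.

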